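# Press a saddle-rail plug home with bench-mounted locking pliers, then release them

## Robot

A 6-joint arm with a two-finger parallel gripper is mounted at the origin on the work surface. World frame = base frame: x ahead of the robot, y to its left, z up, the work surface at z = 0. Lengths are in mm, angles in rad, forces in N, time in s.
With the tool pointing down it reaches from about 300 to 875 mm from the base axis. Payload 6.4 kg.
Tool frame: the origin (TCP) lies midway between the tips of the shut fingers; the grasp point (between the pads) lies bot.grasp_offset behind it (bot.grasp_offset is the distance from the TCP to the grasp point, in mm); z points along the fingers, y is the line along which they close (so a half turn about z gives the same grasp; the last joint's range is limited). The gripper opens to 85 mm and grips with 20 to 120 N. Pads are 22 mm wide; open, the fingers measure 114 mm over their backs; the gripper's body (76 mm by 85 mm) begins 54 mm behind the grasp point. The pads swing forward as they close: fully open they stand 13 mm farther back than shut.
Start: joints at [-1.42, 0.181, 1.607, -0, 1.354, -0.206], TCP at [200.851, -538.795, 198.288] pointing down, gripper open.
Joint ranges: [-2.99, 2.99], [-0.89, 2.07], [0.3, 2.58], [-1.14, 4.28], [0, 2.63], [-3.12, 3.12]. Speed limits (rad/s): [2.57, 2.57, 3.01, 3.14, 3.14, 3.14].

## Interface

Orientations are given as a unit quaternion [w, x, y, z].
In Python, from workcell import bot gives the robot as it stands. The module is installed in compiled form; this text tells all that it offers.
- The arm moves only by the shell command python3 -m handwheel 'ROWS' [FORCE]. ROWS is text: rows parted by semicolons, each of 7 numbers parted by spaces: the turn, a rotation vector about the world's x, y, z each as a share of 90 degrees, from -1 to 1, then the shift along the world's x, y, z each as a share of 0.3 m, from -1 to 1, then the opening, from 0 (shut) to 1 (fully open). A call has exactly 5 rows; each row is the pose to reach, as a shift and turn from the pose commanded when the call began; what a row does not reach only later rows make up. A row lasts 1/8 s, in which the tool goes at most 62.5 mm and 10.7 degrees, less where a joint would pass 70% of its speed; a pose out of reach is approached as far as the arm can. A call with a number of a shift or a turn outside -1 to 1 is refused whole. A call with a gripper value outside its range is refused whole. The fingers move at their own pace and stop on an object; FORCE is the grip in N (left out, the last holds). Time passes only in rows, so rows that repeat a pose let the fingers close, or fill a call up. It gives the time, the measured TCP pose, the force, the opening and the grip force at its end, in the units of the state.
- bot.sense(): the state, without advancing time (a new reading comes with each control period).
- bot.snapshot(name): name is "scene" or "top" or "wrist"; returns the picture (480x640x3 uint8, red, green, blue); there is no depth.
- bot.get_calibration(name): a dict with "fx", "fy", "cx", "cy" (pixels), "extrinsics" (4x4, takes a point from camera to world coordinates). Camera axes: x right, y down, z forward; pixel columns grow to the right and rows downward; lengths in mm; the calibration is good to about 2 mm. The wrist camera is an equidistant fisheye: a pixel r from the principal point sees the ray r / f radians off the axis. A picture is of the moment at which its call begins: read the wrist's pose just before it. get_calibration takes no time and is no camera call; for the wrist camera it gives the pose at the moment of the call.
- bot.close_job(): hands the job in; it is judged then, once.
The state is a dict: "time_s": time; "joint_pos": joint angles; "joint_vel": joint speeds; "joint_torque": joint torques, N m; "tcp_pos": TCP position; "ee_rot": TCP orientation; "ft_force": force on the tool from outside, world axes, zero at the start; "torque": the same for the moment, N m; "finger_gap": finger opening in mm; "grasp_force": force on a finger pad.
Only numpy, scipy, OpenCV 4.12 (cv2) and the standard library are available. Lean on these libraries where they do the work, as an engineer would, in place of code of your own. Each camera call takes 0.05 s, during which the arm holds its last target. There are 200 camera calls.

## Task

On the saddle bench, slide the green rail block along its channel, fully home into the open jaws of the bench-mounted locking pliers, then squeeze the moving blue handle over centre until the pliers lock by themselves and have pressed the block's steel plug home. Then flick the red release lever to free the pliers, so that the handle springs fully open, and leave the block seated in the jaws. Work gently: feel for the stops and do not force the block (at most 30 N) or the moving handle (at most 20 N), and leave the saddle, the white block and the screwdriver alone.

Things in the scene. Friction and masses are not known exactly. Their poses are not given: they have to be found in the camera images.
- fixture: Locking pliers lying flat on a grey plate 110 x 300 x 12 mm fixed to the bench. Origin on the bench top under the plate (x -53..57, y -150..150 mm). Pliers run along y, 28 to 52 mm above the bench: handles to -y, jaws to +y. Fixed handle: x 10..20, y -105..0. Fixed jaw: inner face x = 22, y 0..70. Moving handle and moving jaw (brass nose, y about 58, presses to +x) are on the -x side.
- throat (a point): Centre of the throat stop's face at the inner end of the channel (fixture x 7, y 40, 32 mm above the bench); a block fully home touches it. The channel runs from here to +y, open at y 148; floor 12 mm above the bench, walls at fixture x = 22 (fixed jaw, then a low rail) and x = -9.5 (low rail 7 mm wide); low rails' tops are 20 mm above the bench.
- handle (a joint): Moving handle (blue bar, pivot at fixture x -10, y 0), rad. 0 = open: swung 0.45 rad to -x from the -y direction; closes to +x. A spring resists with up to 9 to 16 N at 88 mm from the pivot, most midway, fading to none at the centre point; 0.045 further is the hard stop, to which it snaps = locked. The stop lies anywhere from 0.33 to 0.57 (hidden screw setting); before the centre it springs open.
- grip: The bar of the moving handle, blue, 10 x 100 x 24 mm (y -105..-5 of its own frame, z 28..52 mm). Origin on the handle's pivot axis at bench height; its -y axis points along the handle to its free end.
- handle_pad (a point): Point on the outer (-x) face of the moving handle's blue grip, 88 mm from the pivot, 40 mm above the bench: push here, square to the handle. The gap behind the bar, towards the fixed handle, must stay free. Friction may hold the handle close to its centre point, so follow it until the hard stop is felt.
- lever (a joint): Red release lever, pivoted on the moving handle 70 mm from the handle's pivot, rad. 0 = rest; grows to 0.6 as its tab is pushed to fixture -x (away from the fixed handle). Trips the locked pliers at about 0.2 to 0.3 with 1 to 4 N at the tab; the handle then springs away to -x, carrying the lever. It springs back to 0.
- lever_tab (a point): Centre of the inner (+x) face of the red release tab, 40 mm above the bench. The tab is 36 mm long, 8 mm thick, 24 mm high and sticks out past the ends of both handles; with the handle at 0.45 it lies at fixture x -8..0, y -148..-112, and the space on its +x side is free.
- block: Green rail block, 30 (x) x 36 (y) x 40 (z) mm, about 0.11 kg, loose in the channel, axes along the fixture's. Origin: centre of its underside, 12 mm above the bench. A steel plug (14 mm diameter, 28 mm above the underside) sticks out of its -x face. Fully home its centre is at fixture y = 58; it starts 36 to 56 mm short of that; push it on its +y end face (at home 6 mm beyond the fixed jaw).
- plug (a joint): How far (m) the plug has been pressed into the block: 0 to 0.0015 at the start (12.5 to 11 mm proud). The locked pliers press it 5.2 to 12 mm deep, by their setting; pressed home means over 5 mm. Stiff fit: it moves under about 6 N and stays where it is left.
- saddle: Finished saddle lying upside down: white rim, black shell, green bridge; 275 x 145 x 62 mm. Bystander; origin under its centre.
- spare_block: White rail block 30 x 36 x 40 mm standing on the bench. Bystander; origin under its centre.
- driver: Screwdriver lying on the bench. Bystander.
Mind the look-alikes: they are no part of the job. There is more than one size of the block; the one meant has the size given above.

How it is judged (in metres and radians):
On the way, in this order (a step that is already met when the one before it is completed fails the run):
1. the block is slid home against the throat stop (within 2 mm), its plug still proud and the pliers open (y of block in the frame of fixture between 0.056 and 0.06 m and angle between block's own z axis and vertical below 0.1 rad and value of joint plug below 0.003 m and value of joint handle below 0.06 rad), for 0.1 s.
2. the pliers are locked over centre on the home block by themselves (handle stays past 0.31 rad at rest with no finger on the pliers) and the plug is pressed home (over 5 mm deep) (y of block in the frame of fixture between 0.056 and 0.06 m and angle between block's own z axis and vertical below 0.1 rad and value of joint handle above 0.31 rad and velocity of joint handle above -0.05 rad/s and contact force between the fingers and fixture below 0.5 N and value of joint plug above 0.005 m), for 0.8 s.
3. the release lever is flicked while the pliers are locked (value of joint lever above 0.13 rad and value of joint handle above 0.29 rad).
At the end, for the whole second after the job is handed in: The block stands upright, at rest, within 2 mm of fully home against the throat stop; plug pressed home (over 5 mm deep); handle sprung open (below 0.06 rad), lever back at rest (below 0.08 rad); saddle, white block and screwdriver within 15 mm of their starts (y of block in the frame of fixture between 0.056 and 0.06 m and angle between block's own z axis and vertical below 0.1 rad and value of joint handle below 0.06 rad and value of joint lever below 0.08 rad and value of joint plug above 0.005 m and linear speed of block below 0.02 m/s and distance of each of saddle, spare_block, driver from where it was at the start of the episode below 0.015 m); the robot touches nothing.
It fails at once if the robot presses on the moving handle with more than 20 N (contact force between any of the fingers, the arm and grip above 20 N).
It fails at once if the robot presses on the pliers and their plate with more than 60 N in all (a pinch counts both sides) (contact force between any of the fingers, the arm and fixture above 60 N).
It fails at once if the robot pushes the block with more than 30 N (contact force between any of the fingers, the arm and block above 30 N).
It fails at once if the saddle, the white block or the screwdriver is shifted by more than 20 mm (distance of any of saddle, spare_block, driver from where it was at the start of the episode above 0.02 m).
It also fails if it takes over 69 s, if anything falls off the work surface, if the arm or the gripper's body presses on something with over 40 N, if the wrist force passes 120 N, or if a joint passes its speed limit or range.

## Working session

There is one attempt and no reset: what is moved stays moved. The work goes in short steps, Python scripts to look and compute and a shell command to move; the robot and the scene stay as the last step left them, time stands still between calls to the robot, and variables do not carry over. Pictures are saved under pics/ and viewed, at most 11 in all, crops included, and the job is handed in when it is done.

```bash
mkdir -p pics; python3 - <<'E'
from workcell import bot
import cv2,numpy as np
for n in("scene","top"):
    cv2.imwrite(f"pics/{n}0.png",cv2.cvtColor(bot.snapshot(n),cv2.COLOR_RGB2BGR))
    c=bot.get_calibration(n);print(n,c["fx"],c["cx"],c["cy"],np.round(c["extrinsics"],3).tolist())
s=bot.sense();print(s["tcp_pos"],s["ee_rot"],s["finger_gap"],s["ft_force"],bot.grasp_offset,s["time_s"])
E
```

```text
scene 525.7280852122551 321.344042576671 235.0006902017771 [[0.379, 0.676, -0.632, 1211.312], [0.925, -0.285, 0.251, -175.61], [-0.01, -0.679, -0.734, 741.427], [0.0, 0.0, 0.0, 1.0]]
top 438.15320056362015 326.56772394733446 238.27452723681205 [[0.005, -0.986, 0.166, 517.602], [-1.0, -0.007, -0.01, 79.206], [0.011, -0.166, -0.986, 699.796], [0.0, 0.0, 0.0, 1.0]]
[ 200.77873697 -538.23298386  197.47805518] [-8.00491502e-04  9.84123627e-01  1.77482523e-01  3.13109317e-05] 85.15263233931381 [0.92624366 0.19601951 1.03492795] 18.700000000000003 0.1
```

View pics/top0.png

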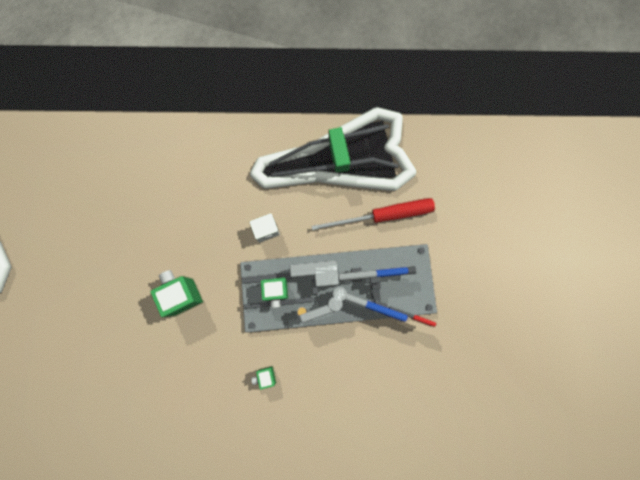

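View pics/scene0.png

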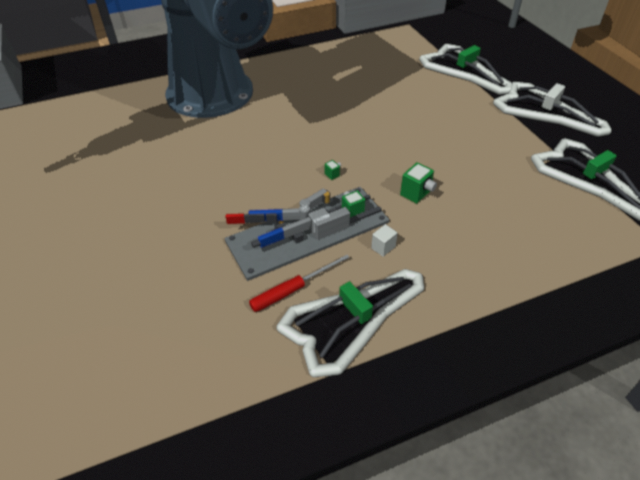

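The top view shows these candidates: the green block in the channel at (273,289), a bigger green block at (175,297), a small one at (265,378), and the saddle bridge at (339,148). I choose the one in the channel. Next I'll check it in a close crop and measure the plate.

```bash
cat > h.py <<'E'
from workcell import bot
import cv2,numpy as np
def ray(n,u,v):
    c=bot.get_calibration(n);E=np.array(c["extrinsics"])
    x=(u-c["cx"])/c["fx"];y=(v-c["cy"])/c["fy"]
    if n=="wrist":
        r=np.hypot(x,y);s=np.sin(r)/r if r else 1;d=np.array([x*s,y*s,np.cos(r)])
    else: d=np.array([x,y,1.])
    return E[:3,3],E[:3,:3]@d
def onz(n,u,v,z):
    o,d=ray(n,u,v);return (o+d*(z-o[2])/d[2])
E
python3 - <<'E'
from h import *
im=cv2.imread("pics/top0.png");x0,y0=230,235
c=cv2.resize(im[y0:345,x0:450],None,fx=3.6,fy=3.6,interpolation=cv2.INTER_CUBIC);cv2.imwrite("pics/crop1.png",c)
hsv=cv2.cvtColor(im,cv2.COLOR_BGR2HSV)
m=((hsv[...,0]<30)&(hsv[...,1]>50)&(hsv[...,2]>100)).astype(np.uint8)  # bench
p=np.zeros_like(m);p[238:340,232:445]=1-m[238:340,232:445]
k=cv2.morphologyEx(p,cv2.MORPH_OPEN,np.ones((9,9)))
ct=max(cv2.findContours(k,0,2)[0],key=cv2.contourArea);r=cv2.minAreaRect(ct);print("plate",r,cv2.boxPoints(r).tolist())
b=np.array([onz("top",*q,12)for q in cv2.boxPoints(r)]);print(b.round(1).tolist(),b.mean(0))
def blob(mask,z,name):
    for ct in cv2.findContours(mask.astype(np.uint8),0,2)[0]:
        if cv2.contourArea(ct)>20:
            r=cv2.minAreaRect(ct);print(name,r,onz("top",*r[0],z).round(1))
H,S,V=[hsv[...,i].astype(int) for i in range(3)]
w=np.zeros(m.shape,bool);w[238:340,235:445]=1
blob(w&(H>45)&(H<85)&(S>90),52,"green");blob(w&(H>105)&(H<125)&(S>150),52,"blue");blob(w&((H<6)|(H>174))&(S>150),52,"red")
blob(w&(S<40)&(V>190),52,"white");blob(w&(H>8)&(H<25)&(S>140)&(V>120),50,"brass")
E
```

```text
plate ((337.38201904296875, 290.972900390625), (78.96273040771484, 194.2196044921875), 84.50768280029297) [[236.93919372558594, 260.9673767089844], [430.26715087890625, 242.37820434570312], [437.8248291015625, 320.9784240722656], [244.49688720703125, 339.5675964355469]]
[[596.2, 213.2, 12.0], [628.1, -93.1, 12.0], [505.0, -100.6, 12.0], [475.5, 196.9, 12.0]] [551.19991299  54.11874689  12.        ]
green ((273.6793212890625, 288.6517333984375), (22.00705337524414, 25.993236541748047), 85.2363510131836) [551.2 149.9  52. ]
blue ((386.383544921875, 311.1438293457031), (40.84736251831055, 6.554304599761963), 20.556045532226562) [519.5 -15.3  52. ]
blue ((392.48016357421875, 271.8019714355469), (6.069726943969727, 29.453102111816406), 84.2894058227539) [577.1 -25.4  52. ]
red ((424.48870849609375, 320.5316467285156), (22.13093376159668, 4.170571327209473), 19.653823852539062) [506.3 -70.7  52. ]
white ((275.5, 303.5), (5.0, 5.0), 90.0) [529.6 146.7  52. ]
white ((338.8780822753906, 294.9024353027344), (8.1210355758667, 11.55685806274414), 38.65980529785156) [542.6  54.1  52. ]
white ((273.006103515625, 288.55487060546875), (13.693511009216309, 17.558616638183594), 83.6598129272461) [551.3 150.9  52. ]
white ((325.953857421875, 269.13079833984375), (6.449806213378906, 20.46573257446289), 82.87498474121094) [580.4  73.3  52. ]
```

View pics/crop1.png

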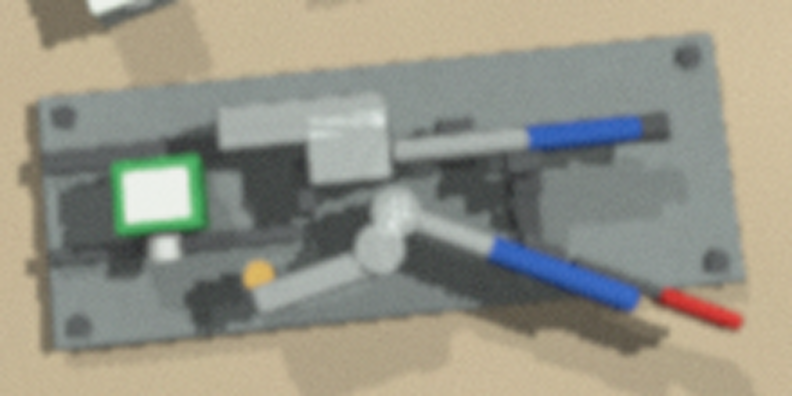

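```bash
python3 - <<'E'
from h import *
px=[(40,100),(712,36),(745,280),(52,350)];loc=np.array([(57,150),(57,-150),(-53,-150),(-53,150)],float)
W=np.array([onz("top",230+u/3.6,235+v/3.6,12)[:2] for u,v in px]);print(W.round(1).tolist())
a=loc-loc.mean(0);b=W-W.mean(0)
th=np.arctan2((a[:,0]*b[:,1]-a[:,1]*b[:,0]).sum(),(a*b).sum());R=np.array([[np.cos(th),-np.sin(th)],[np.sin(th),np.cos(th)]])
t=W.mean(0)-R@loc.mean(0);print("th",th,"t",t,(R@loc.T).T+t-W)
f=lambda p:(R.T@(np.array(p)-t)).round(1)
for n,p in dict(block=(551.3,150.9),plug=(529.6,146.7),blue=(519.5,-15.3),fix=(577.1,-25.4),red=(506.3,-70.7),piv=(542.6,54.1)).items():print(n,f(p))
s=bot.sense();
from scipy.spatial.transform import Rotation as Ro
q=s["ee_rot"];M=Ro.from_quat([q[1],q[2],q[3],q[0]]).as_matrix();print(M.round(3))
c=bot.get_calibration("wrist");E=np.array(c["extrinsics"]);print(E.round(3).tolist(),"cam in tool",(M.T@(E[:3,3]-s["tcp_pos"])).round(1),c["fx"],c["cx"],c["cy"])
E
```

```text
[[593.4, 206.5], [623.8, -88.9], [517.5, -99.7], [486.5, 197.4]]
th 0.10201112060420538 t [553.31530225  53.62589218] [[ 1.32243328  2.11899171]
 [ 1.4878093  -0.85549492]
 [-1.6234502  -1.31475309]
 [-1.18679238  0.0512563 ]]
block [ 7.9 97. ]
plug [-14.1  95. ]
blue [-40.7 -65.1]
fix [ 15.6 -81. ]
red [ -59.4 -118.9]
piv [-10.6   1.6]
[[ 0.937  0.349 -0.   ]
 [ 0.349 -0.937  0.002]
 [ 0.    -0.002 -1.   ]]
[[0.351, -0.903, -0.247, 264.046], [-0.937, -0.339, -0.091, -514.922], [-0.002, 0.263, -0.965, 372.112], [0.0, 0.0, 0.0, 1.0]] cam in tool [  67.5   -0.  -174.6] 371.64829954431775 322.1593261610368 240.32911057770028
```

The crop confirms the right block: white label at (158,195) with its plug towards -x. The fixture is at about (553.3, 53.6) with yaw 0.102. I'm setting out with the fingers shut.

```bash
python3 -m handwheel '-.03 0 0 0 0 0 0' 2>&1 | tail -3; python3 -m handwheel '0 0 -.03 .087 .187 0 0;0 0 -.06 .173 .373 0 0;0 0 -.09 .26 .56 0 0;0 0 -.12 .347 .747 0 0;0 0 -.162 .433 .933 0 0' && python3 -m handwheel '0 0 0 .087 .187 0 0;0 0 0 .173 .373 0 0;0 0 0 .26 .56 0 0;0 0 0 .347 .747 0 0;0 0 0 .433 .933 0 0'
```

```text
validation failed for argument at $...
time_s: 0.72
tcp_pos: [331.1, -256.9, 198.1]
ee_rot: [-0.0, 0.999, 0.05, 0.0]
ft_force: [0.7, 0.1, 0.5]
finger_gap: 0.0
grasp_force: 0.0
time_s: 1.35
tcp_pos: [461.1, 23.1, 198.3]
ee_rot: [0.0, 0.999, 0.051, 0.0]
ft_force: [0.6, -1.0, 0.4]
finger_gap: 0.3
grasp_force: 0.0
```

```bash
python3 -m handwheel '0 0 0 .08 .1 0 0;0 0 0 .16 .2 0 0;0 0 0 .24 .2 0 0;0 0 0 .24 .2 0 0;0 0 0 .24 .2 0 0' && python3 - <<'E'
from h import *
im=cv2.cvtColor(bot.snapshot("wrist"),cv2.COLOR_RGB2BGR);cv2.imwrite("pics/w1.png",im)
c=bot.get_calibration("wrist");np.save("w1E.npy",np.array(c["extrinsics"]));print(np.round(c["extrinsics"],2).tolist())
E
```

```text
time_s: 1.98
tcp_pos: [531.6, 80.8, 197.7]
ee_rot: [-0.0, 0.999, 0.051, -0.001]
ft_force: [-0.1, -0.3, 0.3]
finger_gap: -0.1
grasp_force: 0.0
[[0.1, -0.96, -0.26, 598.94], [-0.99, -0.1, -0.03, 87.85], [-0.0, 0.26, -0.96, 372.47], [0.0, 0.0, 0.0, 1.0]]
```

View pics/w1.png

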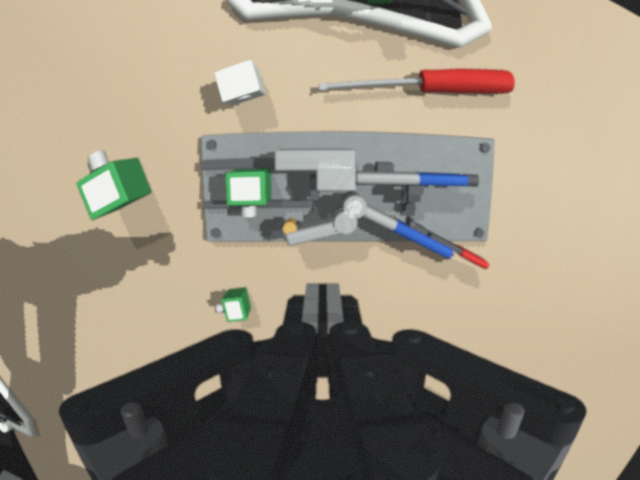

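The wrist view shows the plate corners at about (202,136), (494,139), (489,241) and (206,241), the block top at (248,188), the blue bar's end at (450,255) and the red tab at (477,260).

```bash
python3 - <<'E'
from h import *
px=[(202,136),(494,139),(489,241),(206,241)];loc=np.array([(57,150),(57,-150),(-53,-150),(-53,150)],float)
W=np.array([onz("wrist",u,v,12)[:2] for u,v in px])
a=loc-loc.mean(0);b=W-W.mean(0)
th=np.arctan2((a[:,0]*b[:,1]-a[:,1]*b[:,0]).sum(),(a*b).sum());R=np.array([[np.cos(th),-np.sin(th)],[np.sin(th),np.cos(th)]])
t=W.mean(0)-R@loc.mean(0);print("th",th,"t",t,((R@loc.T).T+t-W).round(1).tolist())
im=cv2.imread("pics/w1.png");hsv=cv2.cvtColor(im,cv2.COLOR_BGR2HSV);H,S,V=[hsv[...,i].astype(int) for i in range(3)]
w=np.zeros(H.shape,bool);w[140:270,200:500]=1
for n,m in dict(green=w&(H>45)&(H<85)&(S>90),blue=w&(H>105)&(H<125)&(S>150),red=w&((H<6)|(H>174))&(S>150)).items():
    for ct in cv2.findContours(m.astype(np.uint8),0,2)[0]:
        if cv2.contourArea(ct)>30:
            r=cv2.minAreaRect(ct);print(n,[ (R.T@(onz("wrist",*q,52)[:2]-t)).round(1).tolist() for q in cv2.boxPoints(r)],(R.T@(onz("wrist",*r[0],52)[:2]-t)).round(1))
print("label",(R.T@(onz("wrist",248,188,52)[:2]-t)))
E
```

```text
th 0.10542709748318436 t [554.7792504   53.97408242] [[0.8, 1.9], [0.9, -2.2], [-0.5, 0.7], [-1.1, -0.4]]
green [[24.4, 114.9], [24.8, 74.5], [-7.2, 74.0], [-8.2, 115.1]] [ 8.5 94.3]
blue [[-32.1, -35.7], [-22.5, -40.0], [-48.0, -94.0], [-58.2, -89.8]] [-39.8 -64. ]
blue [[11.1, -57.3], [20.9, -56.9], [22.5, -101.9], [12.4, -102.5]] [ 16.6 -79.2]
red [[-54.9, -101.2], [-48.7, -104.1], [-63.2, -133.7], [-69.7, -130.7]] [ -59.  -117.1]
label [ 7.33921268 94.34551619]
```

```bash
python3 -m handwheel '0 0 0 .02 .19 0 0;0 0 0 .045 .375 0 0;0 0 0 .045 .375 -.18 0;0 0 0 .045 .375 -.36 0;0 0 0 .045 .375 -.5 0' && python3 -m handwheel '0 0 0 0 0 -.04 0;0 0 0 0 0 -.08 0;0 0 0 0 0 -.08 0;0 0 0 0 0 -.08 0;0 0 0 0 0 -.08 0'
```

```text
time_s: 2.65
tcp_pos: [544.5, 193.1, 46.4]
ee_rot: [0.0, 0.999, 0.051, -0.001]
ft_force: [-0.2, -0.5, 0.0]
finger_gap: -0.0
grasp_force: 0.0
time_s: 3.28
tcp_pos: [547.1, 193.7, 25.6]
ee_rot: [-0.0, 0.999, 0.051, 0.001]
ft_force: [0.1, -0.2, -0.7]
finger_gap: -0.1
grasp_force: 0.0
```

```bash
for i in 1 2; do :; done; python3 -m handwheel '0 0 0 .001 -.01 0 0;0 0 0 .002 -.02 0 0;0 0 0 .003 -.03 0 0;0 0 0 .004 -.04 0 0;0 0 0 .005 -.05 0 0' && python3 -m handwheel '0 0 0 .001 -.01 0 0;0 0 0 .002 -.02 0 0;0 0 0 .003 -.03 0 0;0 0 0 .004 -.04 0 0;0 0 0 .005 -.05 0 0' && python3 -m handwheel '0 0 0 .001 -.008 0 0;0 0 0 .002 -.016 0 0;0 0 0 .003 -.024 0 0;0 0 0 .004 -.032 0 0;0 0 0 .004 -.04 0 0'
```

```text
time_s: 3.9
tcp_pos: [547.7, 178.3, 24.2]
ee_rot: [0.0, 0.999, 0.051, -0.0]
ft_force: [0.7, 0.6, 0.6]
finger_gap: -0.2
grasp_force: 0.0
time_s: 4.53
tcp_pos: [549.2, 163.3, 24.3]
ee_rot: [-0.0, 0.999, 0.051, -0.0]
ft_force: [0.5, 0.9, 0.8]
finger_gap: -0.2
grasp_force: 0.0
time_s: 5.15
tcp_pos: [550.4, 151.3, 24.3]
ee_rot: [0.0, 0.999, 0.051, 0.0]
ft_force: [0.0, 0.8, 0.7]
finger_gap: 0.1
grasp_force: 0.0
```

```bash
python3 -m handwheel '0 0 0 0 -.003 0 0;0 0 0 0 -.006 0 0;0 0 0 .001 -.009 0 0;0 0 0 .001 -.012 0 0;0 0 0 .001 -.012 0 0'; python3 - <<'E'
from h import *
im=cv2.cvtColor(bot.snapshot("wrist"),cv2.COLOR_RGB2BGR);cv2.imwrite("pics/w2.png",im)
print(bot.sense()["ft_force"])
E
```

```text
time_s: 5.78
tcp_pos: [550.7, 147.8, 24.3]
ee_rot: [0.0, 0.999, 0.051, 0.0]
ft_force: [-0.1, -0.6, 0.7]
finger_gap: -0.2
grasp_force: 0.0
[-0.42462715 -0.53204713  0.21809524]
```

View pics/w2.png

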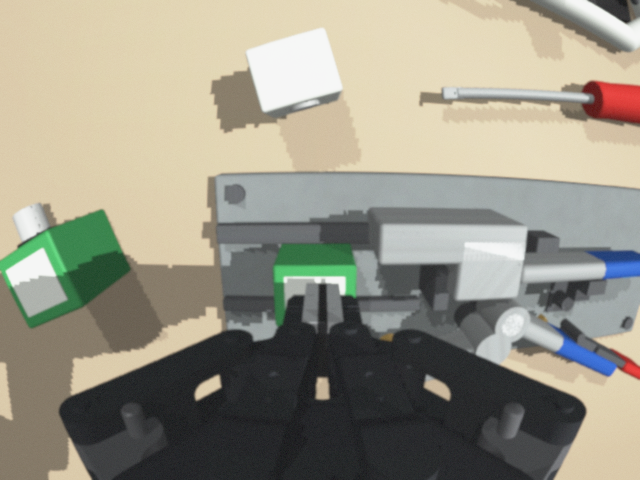

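The fingertips at (322,290) appear in front of the block at (315,285), which doesn't agree with the reported z of 24. I'll check with another view before moving on.

```bash
python3 - <<'E'
from h import *
a=cv2.cvtColor(bot.snapshot("scene"),cv2.COLOR_RGB2BGR)
cv2.imwrite("pics/s2.png",cv2.resize(a[60:330,180:500],None,fx=2.2,fy=2.2,interpolation=cv2.INTER_CUBIC))
c=bot.get_calibration("wrist");print(np.round(c["extrinsics"],2).tolist());s=bot.sense();print(s["tcp_pos"],s["joint_pos"])
for q in [(217,175),(226,340),(278,246),(353,246),(280,275)]:print(q,onz("wrist",*q,12).round(1),onz("wrist",*q,52).round(1))
E
```

```text
[[0.1, -0.96, -0.26, 617.72], [-0.99, -0.1, -0.03, 155.08], [-0.0, 0.26, -0.96, 198.9], [0.0, 0.0, 0.0, 1.0]]
[550.64671977 147.91720083  24.28274274] [5.43124227e-02 3.86257632e-01 1.73789342e+00 2.28213114e-05
 1.01744526e+00 1.52278889e+00]
(217, 175) [596.1 207.4  12. ] [600.7 196.2  52. ]
(226, 340) [500.2 200.2  12. ] [525.3 190.5  52. ]
(278, 246) [561.5 172.6  12. ] [573.5 168.9  52. ]
(353, 246) [565.6 133.4  12. ] [576.7 138.1  52. ]
(280, 275) [545.3 170.4  12. ] [560.8 167.1  52. ]
```

View pics/s2.png

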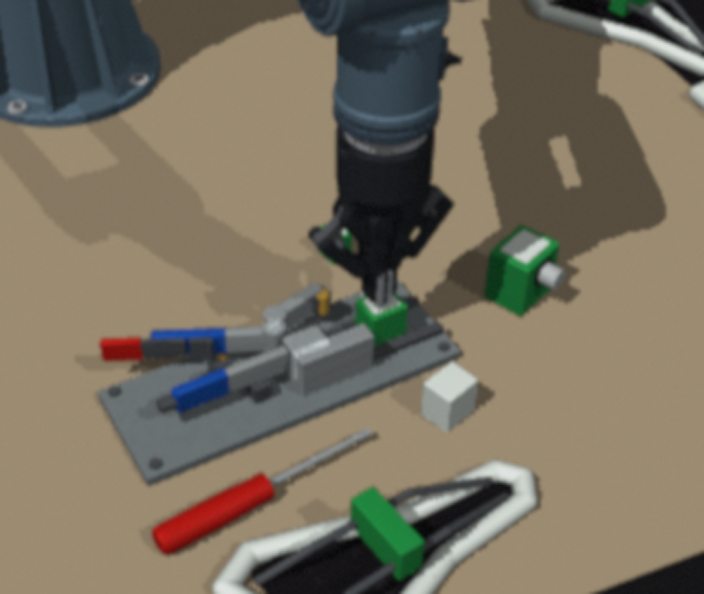

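```bash
python3 - <<'E'
from h import *
def proj(n,p):
    c=bot.get_calibration(n);E=np.array(c["extrinsics"]);q=E[:3,:3].T@(np.array(p)-E[:3,3]);return c["fx"]*q[0]/q[2]+c["cx"],c["fy"]*q[1]/q[2]+c["cy"]
th=.104;R=np.array([[np.cos(th),-np.sin(th)],[np.sin(th),np.cos(th)]]);t=np.array([554,53.8])
for n,p in dict(tip=(550.6,147.9,24.3),tip52=(550.6,147.9,52),tip90=(550.6,147.9,90)).items():
    u,v=proj("scene",p);print(n,(u-180)*2.2,(v-60)*2.2)
for y in(58,76,95,115):
    for z in (12,52):
        u,v=proj("scene",(*(R@(7+15,y)+t),z));print("block+x face y",y,z,(u-180)*2.2,(v-60)*2.2)
E
python3 - <<'E'
import cv2
a=cv2.imread("pics/w2.png")[220:350,200:440];cv2.imwrite("pics/w2c.png",cv2.resize(a,None,fx=3.3,fy=3.3,interpolation=cv2.INTER_CUBIC))
E
```

```text
tip 374.5201671206823 326.5840836672704
tip52 375.47804835815487 303.72674446235015
tip90 376.8569913027728 270.8218650301858
block+x face y 58 12 347.6709429305468 361.42067961119864
block+x face y 58 52 348.28206624502104 328.75805335280194
block+x face y 76 12 365.47471681315085 354.3303487361833
block+x face y 76 52 366.6105962223604 321.6444295471737
block+x face y 95 12 384.05395636088275 346.93118962147946
block+x face y 95 52 385.73096195031553 314.22348040488737
block+x face y 115 12 403.37814407816404 339.23535582186526
block+x face y 115 52 405.6109480225496 306.50770928991807
```

View pics/w2c.png

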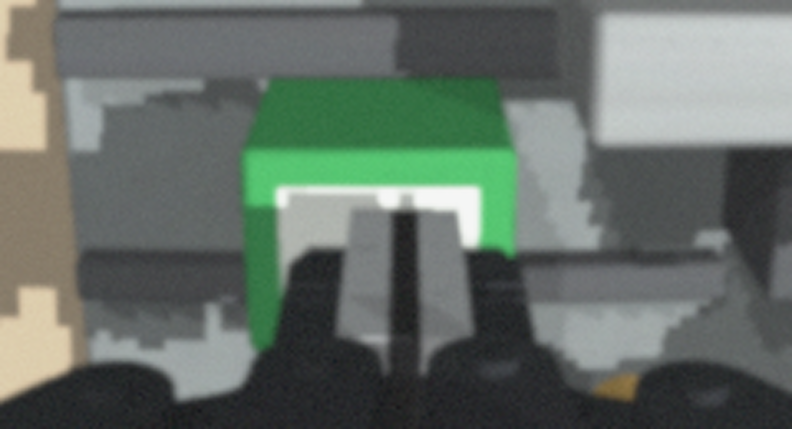

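The crop and the scene view agree. The visible fingertips hover just over the block's top (z about 55) and cast a shadow on the label, so the physical tips sit about 32 mm above the reported TCP. That's why nothing was touched. I'll back out, go lower and watch the force.

```bash
python3 -m handwheel '0 0 0 0 0 .02 0;0 0 0 -.01 .09 .02 0;0 0 0 -.016 .16 .02 0;0 0 0 -.016 .16 0 0;0 0 0 -.016 .16 0 0' && python3 -m handwheel '0 0 0 0 0 -.01 0;0 0 0 0 0 -.02 0;0 0 0 0 0 -.03 0;0 0 0 0 0 -.04 0;0 0 0 0 0 -.04 0'; python3 - <<'E'
from h import *
a=cv2.cvtColor(bot.snapshot("scene"),cv2.COLOR_RGB2BGR);b=cv2.cvtColor(bot.snapshot("wrist"),cv2.COLOR_RGB2BGR)
a=cv2.resize(a[140:280,280:440],None,fx=2.5,fy=2.5,interpolation=cv2.INTER_CUBIC);b=b[130:480,170:570]
cv2.imwrite("pics/m3.png",np.vstack([np.pad(a[:240],((0,0),(0,0),(0,0))),b]))
E
```

```text
time_s: 6.5
tcp_pos: [545.2, 195.7, 23.5]
ee_rot: [0.0, 0.999, 0.052, -0.001]
ft_force: [0.7, -0.4, 1.1]
finger_gap: -0.5
grasp_force: 0.0
time_s: 7.12
tcp_pos: [545.6, 195.8, 12.0]
ee_rot: [0.0, 0.999, 0.051, -0.0]
ft_force: [-1.3, 0.7, 0.2]
finger_gap: 0.2
grasp_force: 0.0
```

View pics/m3.png

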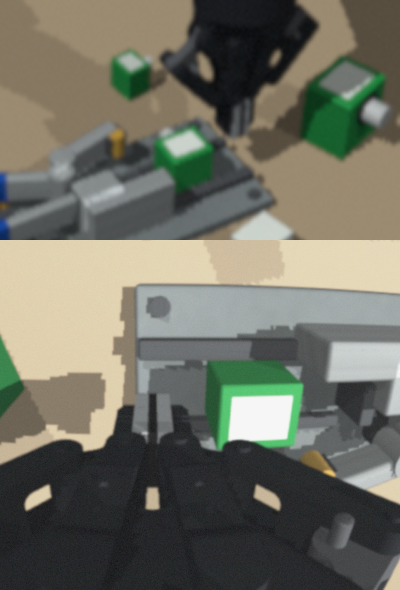

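The fingertip is at (238,133) in the scene crop, just beyond the block and clearly above the floor, with no force although the reported z is 12. I'll calculate the tip height and continue down.

```bash
python3 - <<'E'
from h import *
c=bot.get_calibration("scene");E=np.array(c["extrinsics"])
for z in(12,30,40,50):
    q=E[:3,:3].T@(np.array([545.6,195.8,z])-E[:3,3]);print(z,c["fx"]*q[0]/q[2]+c["cx"],c["fy"]*q[1]/q[2]+c["cy"])
E
python3 -m handwheel '0 0 0 0 0 -.01 0;0 0 0 0 0 -.02 0;0 0 0 0 0 -.03 0;0 0 0 0 0 -.04 0;0 0 0 0 0 -.04 0'
```

```text
12 370.9034788131325 204.71912321791504
30 371.44145201744135 198.12422511323894
40 371.74629800829814 194.38718350741686
50 372.05552621371714 190.5964212733566
time_s: 7.85
tcp_pos: [545.6, 195.9, -0.1]
ee_rot: [0.0, 0.999, 0.051, -0.0]
ft_force: [0.3, 0.5, 0.5]
finger_gap: -0.1
grasp_force: 0.0
```

```bash
python3 -m handwheel '0 0 0 0 0 -.006 0;0 0 0 0 0 -.012 0;0 0 0 .001 -.01 -.012 0;0 0 0 .002 -.02 -.012 0;0 0 0 .003 -.03 -.012 0' && python3 -m handwheel '0 0 0 .001 -.007 0 0;0 0 0 .001 -.014 0 0;0 0 0 .002 -.021 0 0;0 0 0 .003 -.028 0 0;0 0 0 .003 -.035 0 0' && python3 -m handwheel '0 0 0 .001 -.007 0 0;0 0 0 .001 -.014 0 0;0 0 0 .002 -.021 0 0;0 0 0 .003 -.028 0 0;0 0 0 .003 -.035 0 0'; cat >> h.py <<'E'
TH=.104;R=np.array([[np.cos(TH),-np.sin(TH)],[np.sin(TH),np.cos(TH)]]);T=np.array([554,53.8])
def fx(p):return R.T@(np.array(p)[:2]-T)
def green():
    im=cv2.cvtColor(bot.snapshot("top"),cv2.COLOR_RGB2HSV);H,S,V=[im[...,i].astype(int) for i in range(3)]
    w=np.zeros(H.shape,bool);w[238:340,235:445]=1;out={}
    for n,m in dict(green=(H>45)&(H<85)&(S>90),blue=(H>105)&(H<125)&(S>150),red=((H<6)|(H>174))&(S>150)).items():
        out[n]=[]
        for ct in cv2.findContours((m&w).astype(np.uint8),0,2)[0]:
            if cv2.contourArea(ct)>20:
                r=cv2.minAreaRect(ct);out[n].append((fx(onz("top",*r[0],52)).round(1).tolist(),[fx(onz("top",*q,52)).round().tolist() for q in cv2.boxPoints(r)]))
    return out
E
python3 -c "
from h import *
print(green()['green'],fx(bot.sense()['tcp_pos']))"
```

```text
time_s: 8.48
tcp_pos: [546.9, 186.6, -3.2]
ee_rot: [0.0, 0.999, 0.051, 0.0]
ft_force: [0.4, 0.0, 0.1]
finger_gap: 0.2
grasp_force: 0.0
time_s: 9.1
tcp_pos: [547.7, 176.3, -3.3]
ee_rot: [-0.0, 0.999, 0.051, 0.0]
ft_force: [0.4, 0.5, -0.0]
finger_gap: -0.2
grasp_force: 0.4
time_s: 9.72
tcp_pos: [548.6, 165.8, -3.3]
ee_rot: [-0.0, 0.999, 0.051, 0.0]
ft_force: [0.6, 1.3, 0.1]
finger_gap: 0.2
grasp_force: 0.4
[] [  6.22548104 111.6920985 ]
```

```bash
python3 -m handwheel '0 0 0 .001 -.007 0 0;0 0 0 .001 -.014 0 0;0 0 0 .002 -.021 0 0;0 0 0 .003 -.028 0 0;0 0 0 .003 -.035 0 0' && python3 -m handwheel '0 0 0 0 -.004 0 0;0 0 0 .001 -.008 0 0;0 0 0 .001 -.012 0 0;0 0 0 .001 -.016 0 0;0 0 0 .002 -.016 0 0'; python3 -c "
from h import *
a=cv2.cvtColor(bot.snapshot('wrist'),cv2.COLOR_RGB2BGR);cv2.imwrite('pics/w4.png',a)
im=cv2.cvtColor(a,cv2.COLOR_BGR2HSV);m=((im[...,0]>45)&(im[...,0]<85)&(im[...,1]>90)).astype(np.uint8);m[:,:200]=0
for ct in cv2.findContours(m,0,2)[0]:
    x,y,w,h=cv2.boundingRect(ct)
    if w*h>500: print(x,y,w,h,fx(onz('wrist',x+w,y+h/2,52)),fx(onz('wrist',x,y+h/2,52)))
print(fx(bot.sense()['tcp_pos']))"
```

```text
time_s: 10.4
tcp_pos: [549.5, 155.2, -3.3]
ee_rot: [0.0, 0.999, 0.051, -0.0]
ft_force: [-0.4, 0.4, 0.4]
finger_gap: -0.0
grasp_force: 0.4
time_s: 11.02
tcp_pos: [550.0, 150.5, -3.3]
ee_rot: [0.0, 0.999, 0.051, -0.0]
ft_force: [0.4, -0.0, 0.6]
finger_gap: -0.1
grasp_force: 0.0
353 260 105 83 [17.55892713 46.61432506] [18.63302984 85.89527997]
[ 6.07292735 96.55953659]
```

```bash
python3 -m handwheel '0 0 0 0 -.004 0 0;0 0 0 0 -.008 0 0;0 0 0 .001 -.012 0 0;0 0 0 .001 -.016 0 0;0 0 0 .001 -.016 0 0' && python3 -m handwheel '0 0 0 0 -.002 0 0;0 0 0 0 -.004 0 0;0 0 0 0 -.006 0 0;0 0 0 0 -.006 0 0;0 0 0 0 -.006 0 0'
```

```text
time_s: 11.7
tcp_pos: [550.4, 145.6, -3.3]
ee_rot: [0.0, 0.999, 0.051, 0.0]
ft_force: [-0.0, 0.8, -0.7]
finger_gap: 0.4
grasp_force: 0.1
time_s: 12.32
tcp_pos: [550.4, 144.3, -3.3]
ee_rot: [-0.0, 0.999, 0.051, 0.0]
ft_force: [-0.3, 3.4, 0.1]
finger_gap: -0.1
grasp_force: 1.5
```

```bash
python3 -m handwheel '0 0 0 0 -.001 0 0;0 0 0 0 -.002 0 0;0 0 0 0 -.002 0 0;0 0 0 0 -.002 0 0;0 0 0 0 -.002 0 0' && python3 -c "
from h import *
a=cv2.cvtColor(bot.snapshot('wrist'),cv2.COLOR_RGB2BGR);cv2.imwrite('pics/w5.png',a)
im=cv2.cvtColor(a,cv2.COLOR_BGR2HSV);m=((im[...,0]>45)&(im[...,0]<85)&(im[...,1]>90)).astype(np.uint8);m[:,:200]=0
for ct in cv2.findContours(m,0,2)[0]:
    x,y,w,h=cv2.boundingRect(ct)
    if w*h>500: print(x,y,w,h,fx(onz('wrist',x+w,y+h/2,52)),fx(onz('wrist',x,y+h/2,52)))
print(fx(bot.sense()['tcp_pos']))"
```

```text
time_s: 12.95
tcp_pos: [550.4, 144.2, -3.2]
ee_rot: [-0.001, 0.999, 0.051, 0.0]
ft_force: [-0.1, 6.9, 1.0]
finger_gap: 0.2
grasp_force: 3.1
352 259 105 84 [17.37784361 40.66799431] [18.40395353 79.90799248]
[ 5.77410708 90.2898052 ]
```

The stop is felt: the TCP holds at fixture y 90.3 while the force climbs to 7 N, and the block is home. Now I'll back off, rise and go to the handle's outer side.

```bash
python3 -m handwheel '0 0 0 -.001 .01 0 0;0 0 0 -.004 .04 0 0;0 0 0 -.004 .04 .12 0;0 0 0 -.004 .04 .25 0;0 0 0 -.004 .04 .25 0' && python3 -m handwheel '0 0 -.07 -.05 -.15 0 0;0 0 -.14 -.1 -.3 0 0;0 0 -.21 -.15 -.45 0 0;0 0 -.286 -.203 -.588 0 0;0 0 -.286 -.203 -.588 0 0'; python3 -c "
from h import *
s=bot.sense();print(fx(s['tcp_pos']));g=green();print(g)
q=s['ee_rot'];print(2*np.arctan2(q[2],q[1]))"
```

```text
time_s: 13.62
tcp_pos: [552.0, 155.8, 75.2]
ee_rot: [0.0, 0.999, 0.051, 0.003]
ft_force: [0.3, 0.4, 0.2]
finger_gap: 0.1
grasp_force: 0.0
time_s: 14.25
tcp_pos: [486.7, -23.0, 70.6]
ee_rot: [0.0, 0.985, -0.175, -0.001]
ft_force: [0.6, 1.2, -0.2]
finger_gap: -0.0
grasp_force: 0.0
[-74.92148169 -69.4425228 ]
{'green': [([5.9, 57.8], [[22.0, 77.0], [22.0, 39.0], [-10.0, 39.0], [-10.0, 76.0]])], 'blue': [([-35.1, -52.5], [[-33.0, -36.0], [-24.0, -41.0], [-38.0, -69.0], [-46.0, -64.0]]), ([14.7, -81.1], [[19.0, -59.0], [19.0, -103.0], [10.0, -103.0], [10.0, -59.0]])], 'red': []}
-0.3516394179193687
```

```bash
python3 -m handwheel '0 0 0 0 0 -.1 0;0 0 0 0 0 -.2 0;0 0 0 0 0 -.235 0;0 0 0 0 0 -.245 0;0 0 0 0 0 -.245 0' && python3 -m handwheel '0 0 0 .006 -.002 0 0;0 0 0 .012 -.004 0 0;0 0 0 .018 -.006 0 0;0 0 0 .024 -.008 0 0;0 0 0 .024 -.008 0 0'; python3 -c "
from h import *
s=bot.sense();print(fx(s['tcp_pos']));a=cv2.cvtColor(bot.snapshot('wrist'),cv2.COLOR_RGB2BGR);cv2.imwrite('pics/w6.png',a)"
```

```text
time_s: 14.92
tcp_pos: [488.9, -20.8, -1.2]
ee_rot: [0.0, 0.985, -0.172, 0.0]
ft_force: [-0.6, -0.6, -0.1]
finger_gap: -0.1
grasp_force: 0.0
time_s: 15.55
tcp_pos: [495.6, -23.5, -1.8]
ee_rot: [-0.0, 0.985, -0.173, 0.0]
ft_force: [-0.1, 0.3, -0.5]
finger_gap: 0.0
grasp_force: 0.0
[-66.09124708 -70.80592068]
```

View pics/w6.png

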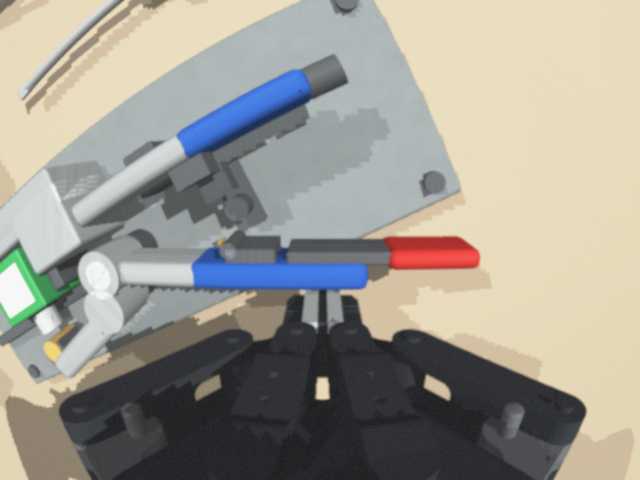

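The wrist view shows the fingertips at (322,300), square to the blue bar (rows 262-290), near its 88 mm point and a few mm clear. I'll tabulate the arc.

```bash
python3 - <<'E'
from h import *
def P(q,c=0):
    f=.45-q;d=np.array([-np.sin(f),-np.cos(f)]);n=np.array([-np.cos(f),np.sin(f)]);return R@(np.array([-10,0])+88*d+(16+c)*n)+T
print(P(0),bot.sense()["tcp_pos"])
p=P(0)
for q in np.arange(0.0,.66,.06):print(round(q,2),((P(q)-p)/300).round(3),"step.06:",((P(q+.06)-P(q))/300).round(4),"turn",round(q/1.5708,3))
E
python3 -m handwheel '0 0 0 .003 -.001 0 0;0 0 0 .006 -.002 0 0;0 0 0 .009 -.003 0 0;0 0 0 .012 -.004 0 0;0 0 0 .012 -.004 0 0'
```

```text
[499.15813536 -24.59676202] [495.4585098  -23.43565082  -1.829587  ]
0.0 [0. 0.] step.06: [ 0.0157 -0.0085] turn 0.0
0.06 [ 0.016 -0.009] step.06: [ 0.0162 -0.0076] turn 0.038
0.12 [ 0.032 -0.016] step.06: [ 0.0166 -0.0066] turn 0.076
0.18 [ 0.049 -0.023] step.06: [ 0.017  -0.0056] turn 0.115
0.24 [ 0.066 -0.028] step.06: [ 0.0173 -0.0045] turn 0.153
0.3 [ 0.083 -0.033] step.06: [ 0.0175 -0.0035] turn 0.191
0.36 [ 0.1   -0.036] step.06: [ 0.0177 -0.0024] turn 0.229
0.42 [ 0.118 -0.039] step.06: [ 0.0178 -0.0014] turn 0.267
0.48 [ 0.136 -0.04 ] step.06: [ 0.0179 -0.0003] turn 0.306
0.54 [ 0.154 -0.04 ] step.06: [0.0179 0.0008] turn 0.344
0.6 [ 0.172 -0.039] step.06: [0.0178 0.0019] turn 0.382
0.66 [ 0.19  -0.038] step.06: [0.0176 0.0029] turn 0.42
time_s: 16.23
tcp_pos: [498.8, -24.5, -1.9]
ee_rot: [-0.0, 0.985, -0.173, -0.0]
ft_force: [-1.4, 0.6, 0.3]
finger_gap: -0.4
grasp_force: 0.6
```

```bash
python3 -m handwheel '0 0 .01 .004 -.002 0 0;0 0 .019 .008 -.004 0 0;0 0 .029 .012 -.006 0 0;0 0 .038 .016 -.008 0 0;0 0 .038 .016 -.008 0 0' && python3 -m handwheel '0 0 .01 .004 -.002 0 0;0 0 .019 .008 -.004 0 0;0 0 .029 .012 -.006 0 0;0 0 .038 .016 -.008 0 0;0 0 .038 .016 -.008 0 0'; python3 -c "
from h import *
s=bot.sense();print(np.linalg.norm(s['ft_force'][:2]));print(green()['blue'])"
```

```text
time_s: 16.85
tcp_pos: [501.3, -26.3, -2.4]
ee_rot: [-0.0, 0.99, -0.143, -0.003]
ft_force: [-8.1, 1.4, 6.6]
finger_gap: 0.1
grasp_force: 4.3
time_s: 17.48
tcp_pos: [505.7, -28.6, -2.4]
ee_rot: [-0.0, 0.994, -0.113, -0.003]
ft_force: [-9.4, 1.8, 7.7]
finger_gap: -0.1
grasp_force: 5.0
9.524919555839508
[([-25.4, -46.1], [[-27.0, -39.0], [-21.0, -41.0], [-24.0, -53.0], [-30.0, -51.0]]), ([15.1, -67.0], [[19.0, -60.0], [18.0, -75.0], [11.0, -74.0], [12.0, -59.0]])]
```

```bash
python3 -m handwheel '0 0 0 0 0 .001 0;0 0 0 0 0 .002 0;0 0 .01 .004 -.002 .002 0;0 0 .019 .008 -.003 .003 0;0 0 .019 .008 -.003 .003 0'; python3 -c "
from h import *
s=bot.sense();print(np.linalg.norm(s['ft_force'][:2]))"
```

```text
time_s: 18.15
tcp_pos: [507.1, -29.3, -2.3]
ee_rot: [-0.001, 0.995, -0.098, -0.004]
ft_force: [-10.9, 1.1, 4.7]
finger_gap: 0.2
grasp_force: 5.2
10.91657172826754
```

```bash
python3 -m handwheel '0 0 .006 .003 -.001 .001 0;0 0 .013 .006 -.002 .002 0;0 0 .019 .009 -.003 .003 0;0 0 .025 .012 -.004 .004 0;0 0 .025 .012 -.004 .004 0'; python3 -c "
from h import *
s=bot.sense();print(np.linalg.norm(s['ft_force'][:2]))"
```

```text
time_s: 18.77
tcp_pos: [509.4, -30.3, -2.0]
ee_rot: [-0.001, 0.997, -0.079, -0.005]
ft_force: [-11.6, 0.7, -0.7]
finger_gap: -0.1
grasp_force: 5.4
11.615112307286203
```

```bash
python3 -m handwheel '0 0 .01 .004 -.0015 0 0;0 0 .019 .008 -.003 0 0;0 0 .029 .012 -.004 0 0;0 0 .038 .017 -.006 0 0;0 0 .038 .017 -.006 0 0'; python3 -c "
from h import *
s=bot.sense();print(np.linalg.norm(s['ft_force']))"; python3 -m handwheel '0 0 .01 .004 -.0015 0 0;0 0 .019 .008 -.003 0 0;0 0 .029 .012 -.004 0 0;0 0 .034 .014 -.005 0 0;0 0 .034 .014 -.005 0 0'
```

```text
time_s: 19.4
tcp_pos: [514.3, -32.1, -2.1]
ee_rot: [-0.001, 0.999, -0.049, -0.006]
ft_force: [-10.6, 0.2, 0.8]
finger_gap: -0.0
grasp_force: 5.9
10.67177136964921
time_s: 20.02
tcp_pos: [519.0, -33.6, -2.0]
ee_rot: [-0.001, 1.0, -0.022, -0.005]
ft_force: [-10.2, 0.6, -1.1]
finger_gap: -0.2
grasp_force: 5.0
```

```bash
python3 -m handwheel '0 0 .006 .004 -.001 0 0;0 0 .012 .008 -.002 0 0;0 0 .018 .011 -.003 0 0;0 0 .024 .014 -.004 0 0;0 0 .024 .014 -.004 0 0' && python3 -m handwheel '0 0 .006 .003 -.001 0 0;0 0 .012 .006 -.001 0 0;0 0 .018 .009 -.002 0 0;0 0 .024 .012 -.003 0 0;0 0 .024 .012 -.003 0 0'
```

```text
time_s: 20.65
tcp_pos: [524.2, -34.6, -1.9]
ee_rot: [-0.001, 1.0, -0.003, -0.004]
ft_force: [-7.6, 1.9, -3.5]
finger_gap: -0.1
grasp_force: 3.2
time_s: 21.28
tcp_pos: [533.2, -37.4, 0.9]
ee_rot: [0.0, 1.0, 0.015, 0.001]
ft_force: [0.5, 0.5, -0.4]
finger_gap: -0.1
grasp_force: 0.4
```

```bash
python3 -m handwheel '0 0 .003 .002 0 0 0;0 0 .006 .004 0 0 0;0 0 .009 .006 0 0 0;0 0 .009 .008 -.001 0 0;0 0 .009 .008 -.001 0 0'; python3 -c "
from h import *
print(green()['blue'],fx(bot.sense()['tcp_pos']));a=cv2.cvtColor(bot.snapshot('wrist'),cv2.COLOR_RGB2BGR);cv2.imwrite('pics/w7.png',a)"
```

```text
time_s: 21.9
tcp_pos: [533.4, -37.0, 0.2]
ee_rot: [-0.0, 1.0, 0.022, -0.001]
ft_force: [-5.3, -0.3, 3.6]
finger_gap: 0.0
grasp_force: 2.7
[([-9.4, -52.2], [[-6.0, -44.0], [-7.0, -61.0], [-13.0, -61.0], [-11.0, -43.0]]), ([15.2, -65.5], [[19.0, -60.0], [18.0, -72.0], [11.0, -71.0], [12.0, -59.0]])] [-29.89442812 -88.22382499]
```

View pics/w7.png

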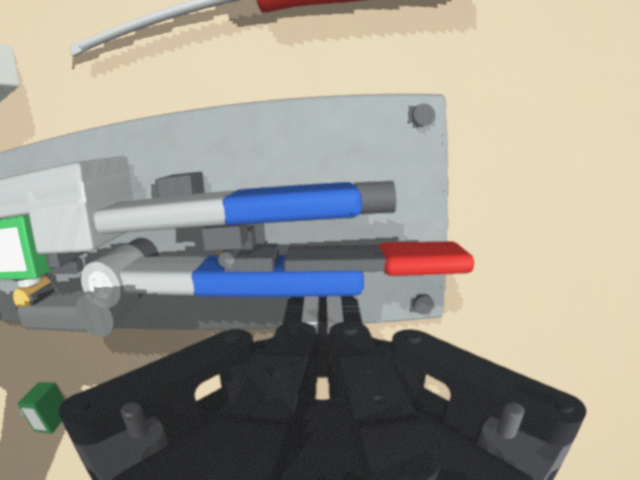

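The bar is nearly parallel to the fixed handle, the nose at (35,290) is on the plug, and the force is rising without motion, so this is the stop. One more nudge to confirm, then I'll withdraw.

```bash
python3 -m handwheel '0 0 0 .002 0 .001 0;0 0 0 .003 0 .002 0;0 0 0 .003 0 .002 0;0 0 0 .003 0 .002 0;0 0 0 .003 0 .002 0' && python3 -m handwheel '0 0 0 -.005 0 0 0;0 0 0 -.015 0 0 0;0 0 0 -.04 0 0 0;0 0 0 -.06 0 0 0;0 0 0 -.06 0 0 0' && python3 -m handwheel '0 0 0 0 0 .1 0;0 0 0 0 0 .2 0;0 0 0 0 0 .25 0;0 0 0 0 0 .25 0;0 0 0 0 0 .25 0'; python3 -c "
from h import *
a=cv2.cvtColor(bot.snapshot('wrist'),cv2.COLOR_RGB2BGR);cv2.imwrite('pics/w8.png',a)
im=cv2.cvtColor(a,cv2.COLOR_BGR2HSV);H,S,V=[im[...,i].astype(int) for i in range(3)]
for n,m in dict(blue=(H>105)&(H<125)&(S>150),red=((H<6)|(H>174))&(S>150),green=(H>45)&(H<85)&(S>90)).items():
  for ct in cv2.findContours(m.astype(np.uint8),0,2)[0]:
    if cv2.contourArea(ct)>100:
        r=cv2.minAreaRect(ct);print(n,np.round(r[0]),[fx(onz('wrist',*q,52)).round(1).tolist() for q in cv2.boxPoints(r)])
s=bot.sense();print(fx(s['tcp_pos']));q=s['ee_rot'];print(2*np.arctan2(q[2],q[1]))"
```

```text
time_s: 22.62
tcp_pos: [533.4, -37.0, 0.3]
ee_rot: [-0.0, 1.0, 0.022, -0.002]
ft_force: [-6.0, -2.2, 2.0]
finger_gap: 0.1
grasp_force: 3.3
time_s: 23.25
tcp_pos: [516.5, -37.1, 0.9]
ee_rot: [-0.0, 1.0, 0.022, -0.0]
ft_force: [0.5, 0.3, 0.3]
finger_gap: -0.0
grasp_force: 0.0
time_s: 23.88
tcp_pos: [516.3, -37.0, 74.8]
ee_rot: [-0.0, 1.0, 0.022, -0.001]
ft_force: [-0.0, 0.3, -0.1]
finger_gap: -0.2
grasp_force: 0.0
blue [294. 201.] [[-3.8, -42.0], [-6.6, -103.7], [-18.0, -103.4], [-15.3, -41.0]]
blue [305. 151.] [[20.6, -57.4], [20.8, -103.4], [11.4, -103.5], [11.1, -57.3]]
red [396. 190.] [[-3.2, -111.5], [-4.5, -145.2], [-12.3, -145.2], [-10.8, -111.2]]
red [354.  12.] [[100.8, -70.5], [99.2, -154.3], [84.4, -152.8], [86.3, -69.9]]
green [ 88. 339.] [[-95.8, 111.1], [-76.5, 75.0], [-99.5, 62.5], [-121.0, 98.0]]
green [ 90. 189.] [[22.6, 76.4], [22.5, 34.6], [-6.3, 32.9], [-8.5, 75.0]]
[-47.1843521  -86.28415266]
0.044149686011489525
```

The pliers stay locked with nothing touching them (handle about 0.405) and the block is home. Next I'll go to the free +x side of the red tab, whose inner face is at x≈-4, y -111..-145.

```bash
python3 -m handwheel '0 0 .01 .1 -.06 0 0;0 0 .02 .225 -.133 0 0;0 0 .02 .225 -.133 0 0;0 0 .02 .225 -.133 -.1 0;0 0 .02 .225 -.133 -.15 0' && python3 -m handwheel '0 0 0 0 0 -.04 0;0 0 0 0 0 -.08 0;0 0 0 0 0 -.1 0;0 0 0 0 0 -.1 0;0 0 0 0 0 -.1 0'; python3 -c "
from h import *
print(fx(bot.sense()['tcp_pos']))"
```

```text
time_s: 24.55
tcp_pos: [582.0, -76.0, 28.3]
ee_rot: [-0.001, 0.999, 0.038, -0.002]
ft_force: [-0.6, 0.2, -0.4]
finger_gap: -0.0
grasp_force: 0.0
time_s: 25.18
tcp_pos: [585.0, -77.3, 1.5]
ee_rot: [0.0, 0.999, 0.038, 0.0]
ft_force: [-0.2, -0.8, -0.1]
finger_gap: -0.1
grasp_force: 0.0
[  17.2606007 -133.566613 ]
```

```bash
python3 -m handwheel '0 0 0 -.008 -.001 0 0;0 0 0 -.016 -.002 0 0;0 0 0 -.024 -.003 0 0;0 0 0 -.03 -.003 0 0;0 0 0 -.036 -.004 0 0' && python3 -m handwheel '0 0 0 -.006 -.001 0 0;0 0 0 -.012 -.001 0 0;0 0 0 -.018 -.002 0 0;0 0 0 -.024 -.002 0 0;0 0 0 -.03 -.003 0 0'
```

```text
time_s: 25.8
tcp_pos: [573.6, -78.3, 0.9]
ee_rot: [0.0, 0.999, 0.038, 0.0]
ft_force: [0.2, -0.1, 0.2]
finger_gap: 0.2
grasp_force: 0.0
time_s: 26.42
tcp_pos: [564.9, -79.1, 1.0]
ee_rot: [-0.0, 0.999, 0.038, 0.0]
ft_force: [1.9, 1.1, -0.3]
finger_gap: 0.1
grasp_force: 0.9
```

```bash
python3 -m handwheel '0 0 0 -.006 -.001 0 0;0 0 0 -.012 -.001 0 0;0 0 0 -.018 -.002 0 0;0 0 0 -.024 -.002 0 0;0 0 0 -.03 -.003 0 0'; python3 -c "
from h import *
print(fx(bot.sense()['tcp_pos']));g=green();print(g['blue'],g['red'])"
```

```text
time_s: 27.05
tcp_pos: [555.0, -80.1, 0.7]
ee_rot: [-0.0, 0.999, 0.038, -0.001]
ft_force: [-0.3, -0.1, -0.2]
finger_gap: 0.2
grasp_force: 0.0
[ -12.85730344 -133.28324334]
[([-41.3, -65.3], [[-32.0, -37.0], [-25.0, -40.0], [-50.0, -94.0], [-58.0, -90.0]]), ([14.8, -81.1], [[19.0, -59.0], [19.0, -103.0], [10.0, -103.0], [10.0, -59.0]])] [([-56.0, -109.8], [[-56.0, -103.0], [-51.0, -106.0], [-56.0, -116.0], [-61.0, -114.0]])]
```

Released: the handle sprang open. I'll back off to +x, rise clear and verify.

```bash
python3 -m handwheel '0 0 0 .03 .003 0 0;0 0 0 .08 .006 0 0;0 0 0 .08 .006 .1 0;0 0 0 .08 .006 .25 0;0 0 0 .08 .006 .4 0' && python3 -m handwheel '0 0 0 -.1 -.15 0 0;0 0 0 -.2 -.3 0 0;0 0 0 -.2 -.4 .05 0;0 0 0 -.2 -.4 .05 0;0 0 0 -.2 -.4 .05 0'; python3 -c "
from h import *
g=green();print(g);print(bot.sense()['ft_force'])
a=cv2.cvtColor(bot.snapshot('top'),cv2.COLOR_RGB2BGR);x=cv2.resize(a[100:345,230:450],None,fx=2.4,fy=2.4,interpolation=cv2.INTER_CUBIC);cv2.imwrite('pics/end.png',x)
b=cv2.imread('pics/top0.png');d=cv2.absdiff(a,b)[100:245,230:450].max(2);print('bystander diff px',(d>50).sum())"
```

```text
time_s: 27.72
tcp_pos: [580.0, -78.2, 121.9]
ee_rot: [-0.0, 0.999, 0.038, -0.0]
ft_force: [0.7, -0.7, 0.0]
finger_gap: 0.3
grasp_force: 0.0
time_s: 28.35
tcp_pos: [519.9, -197.8, 135.6]
ee_rot: [-0.0, 0.999, 0.038, -0.0]
ft_force: [-0.6, 0.2, 0.6]
finger_gap: 0.2
grasp_force: 0.0
{'green': [([6.8, 58.1], [[22.0, 77.0], [22.0, 39.0], [-9.0, 39.0], [-8.0, 77.0]])], 'blue': [([-41.3, -65.3], [[-33.0, -36.0], [-24.0, -41.0], [-50.0, -94.0], [-58.0, -90.0]]), ([14.7, -81.1], [[19.0, -59.0], [19.0, -103.0], [10.0, -103.0], [10.0, -59.0]])], 'red': [([-60.3, -118.6], [[-56.0, -103.0], [-51.0, -105.0], [-65.0, -135.0], [-70.0, -132.0]])]}
[-0.15012216 -0.73920689 -0.9358589 ]
bystander diff px 0
```

View pics/end.png

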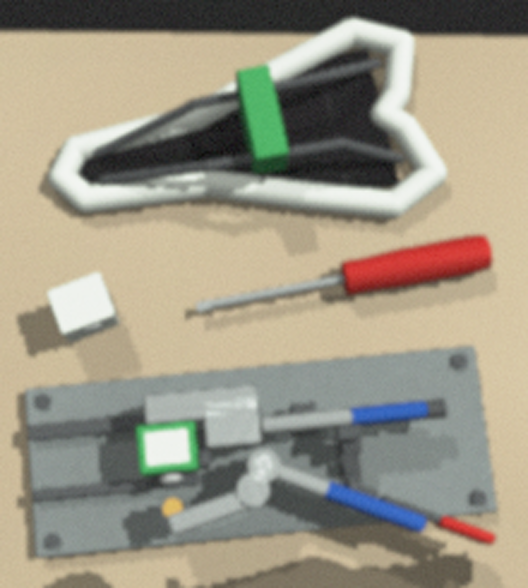

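The end picture shows the block home at (167,447) with its plug short at (172,478). The handle is fully open with its end at (420,523), the lever is at rest and the bystanders haven't moved.

```bash
python3 -c "
from workcell import bot
print(bot.close_job())"
```

```text
the job is handed in; nothing more can be done
None
```

I handed the job in at about 28 s; the hand-in gave no verdict. By my last camera check the block was home at about y 58 mm, the plug looked pressed in (depth not measured), the handle had sprung fully open after locking and release, and the saddle, white block and screwdriver had not moved.

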